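Lock the lens carrier and set the retaining ring a quarter turn off its seat

TASK

Flip the cam lever on the little rail all the way down so that the lens carrier is locked where it stands, then screw the knurled retaining ring clockwise down the upright lens tube until it bottoms out on the shoulder. Back the ring off by a quarter turn so that the lens is not strained, and finish while still gripping the ring firmly in the fingers. Leave the other small things on the table where they stand.

Things in the scene. Friction and masses are not known exactly. Their poses are not given: they have to be found in the camera images.
- bench_rail: Aluminium rail on a base plate 184 x 88 mm, bolted to the table. Origin: centre of its underside, on the table. x runs along the rail, y across it, z up. The dark steel carrier slides along x on it.
- ring_mid (a point): Centre of the knurled aluminium retaining ring (diameter 43 mm, 18 mm tall, axis upright, fully round) on top of the 39 mm upright lens tube at the carrier's +x end. When bottomed its centre is 95 mm above the table; it rises 6 mm a turn. Grip across the diameter from above; tube below is narrower. A tiny raised tab on the ring's top marks its own x axis.
- ring (a joint): Turn of the ring on its thread, rad: 0 = bottomed on the shoulder (hard stop), grows counterclockwise seen from above (unscrewing), up to 5. Starts at 2.4 to 4. Turning resistance 0.06 N m; it stays where left. Backed off a quarter turn = 1.57.
- lever_knob (a point): Centre of the 19 mm black ball knob at the end of the cam lever, 62 mm from the pivot. Lever is a 9 mm round bar; it stands at the carrier's -x end, 66 mm from the tube's axis.
- lever_pivot (a point): Pivot of the cam lever on the carrier, 42 mm above the table; the axis runs along the rail's x, so the lever swings in the rail's y-z plane. Moves with the carrier: it tells whether the carrier has slid.
- lever (a joint): Angle of the cam lever, rad: 0 = locked, fully down (lever points to the rail's -y, 0.2 rad above level; hard stop), grows as the lever is lifted towards upright, up to 1.6. Starts open at 1.2 to 1.55 and stays where left. From about 0.9 down the cam bites on the rail, and the knob needs some 5 to 12 N.
- carriage (a joint): Position of the carrier along the rail's x, m, -0.015 to 0.015 between end stops. Slides at 1.5 N while the lever is open; clamped when the lever is down.
- lens_mount: Bystander, to be left alone: ring mount with a lens on a short post, 31x34x70 mm, standing beyond the rail's -x end. Origin: centre of its underside.
- drop_bottle_b: Bystander, to be left alone: small dropper bottle, 33 mm across, 72 mm tall, standing beyond the rail's -x end. Origin: centre of its underside.

How it is judged:
By the outcome, as a careful person would: the job done as asked, in the order asked, and still so for the second after the job is handed in, while the arm keeps its last pose, push and grip.
It also fails if it takes over 70 s, if anything falls off the work surface, if the arm or the gripper's body presses on something with over 40 N, if the wrist force passes 120 N, or if a joint passes its speed limit or range.

ROBOT

A 7-joint arm with a two-finger parallel gripper is mounted at the origin on the work surface; the furniture and walls round the work are solid. World frame = base frame: x ahead of the robot, y to its left, z up, the work surface at z = 0. Lengths are in mm, angles in degrees, forces in N, time in s.
With the tool pointing down it reaches from about 350 to 900 mm from the base axis. Payload 8.1 kg.
Tool frame: the origin (TCP) lies on the front face of the gripper's body, between the roots of the fingers; the fingertips stand 73 mm ahead of it and the grasp point (between the pads) lies 54 mm ahead of it; z points along the fingers, y is the direction in which the jaws open and shut (so a half turn about z gives the same grasp; the last joint's range is limited). The gripper opens to 85 mm and grips with 20 to 120 N. Pads are 22 mm wide; open, the fingers measure 114 mm over their backs; the gripper's body (76 mm by 85 mm) begins 54 mm behind the grasp point. The pads swing forward as they close: fully open they stand 13 mm farther back than shut.
Start: joints at [-73.545, 24.895, 1.432, 90.138, -0.665, 64.973, -4.303], TCP at [237.528, 578.116, 303.923] pointing down, gripper open.
Joint ranges: [-149.89, 149.89], [-25.12, 119.58], [-72.63, 75.52], [4.76, 147.25], [-75.54, 255.54], [6.69, 114.76], [-157.13, 157.13]. Speed limits (degrees/s): [127.2, 127.2, 172.46, 172.46, 180, 180, 180].

INTERFACE

Orientations are given as [roll, pitch, yaw] about the fixed x, y, z axes, in that order (R = Rz(yaw) Ry(pitch) Rx(roll)).
In Python, from cell import get_state, grab_frame, get_calibration, close_job, look_for, cut_out gives the robot as it stands.
- The arm moves only by the tool apply_moves, never from a script. Its argument "increments" is a list of rows, each an object with "offset": the shift along the world's x, y, z in units of 80 cm (1.0 is 80 cm), a list of three; "dr": the turn, a rotation vector about the world's x, y, z in units of pi/4 rad (1.0 is pi/4 rad), a list of three; "claw": the opening, from -1 (shut) to 1 (fully open). In form: [{"offset": [tx, ty, tz], "dr": [wx, wy, wz], "claw": claw}, ...]. A call has 1 to 12 rows; each row is the pose to reach, as a shift and turn from the pose measured when the call began; what a row does not reach only later rows make up. A row lasts 1/8 s, in which the tool goes at most 62.5 mm and 10.7 degrees, less where a joint would pass 70% of its speed; a pose out of reach is approached as far as the arm can. A call with a number of a shift or a turn outside -1 to 1 is refused whole. A call with a gripper value outside its range is refused whole. The fingers move at their own pace and stop on an object; "force" is the grip in N (left out, the last holds). Time passes only in rows, so rows that repeat a pose let the fingers close. It gives the time, the measured TCP pose, the force and the opening at its end, in the units of the state.
- get_state(): the state, without advancing time (a new reading comes with each control period).
- grab_frame(name): name is "scene" or "top" or "wrist"; returns (picture, depth): 480x640x3 uint8, red, green, blue; 480x640 float32, mm along the optical axis (not along the pixel's ray), 0 where there is no reading.
- get_calibration(name): a dict with "camera_matrix" (3x3 intrinsics, pixels), "cam_to_world" (4x4, takes a point from camera to world coordinates); the wrist camera has in their place "hand_eye" (4x4, takes a point from camera to tool coordinates, whose origin is the TCP and whose axes are the flange's). Camera axes: x right, y up, looking along -z (the intrinsics and any distortion apply to the point x, -y, -z); pixel columns grow to the right and rows downward; lengths in mm; the calibration is good to about 2 mm. A picture is of the moment at which its call begins: read the wrist's pose just before it. get_calibration takes no time and is no camera call.
- close_job(): hands the job in, once; it reports no verdict.
Trained networks look in the newest picture that a camera, given by its name, has taken for a name from the list of things; names that differ only in an ending like _2 or _b are one class to them, and where a whole thing is asked for, a point or a joint stands for the part that bears it (a point fixed in the world has none). Each returns a list of dicts, best first, with "confidence" (0 to 1); they miss things now and then, are a little off and sometimes report something else, mostly with a low value. They report only what shows in the picture. A call takes as long as a camera call.
- look_for(camera, thing): "box" ([centre column, centre row, width, height] in pixels, round what is visible of it).
- cut_out(camera, thing): "region" (480x640 bool, what is visible of it) and "box" ([centre column, centre row, width, height] in pixels, round what is visible of it).
The state is a dict: "time": time; "qpos": joint angles; "qvel": joint speeds; "joint_efforts": joint torques, N m; "eef_pos": TCP position; "eef_rot": TCP orientation; "contact_force": force on the tool from outside, world axes, zero at the start; "wrist_torque": the same for the moment, N m; "grip_width": finger opening in mm.
Only numpy, scipy, OpenCV 4.12 (cv2) and the standard library are available. Lean on these libraries where they do the work, as an engineer would, in place of code of your own. Each camera call takes 0.05 s, during which the arm holds its last target. There are 200 camera calls.

## Working session

There is one attempt and no reset: what is moved stays moved. The work goes in short steps, Python scripts to look and compute and a tool call to move; the robot and the scene stay as the last step left them, time stands still between calls to the robot, and variables do not carry over. Pictures are saved under pics/ and viewed, about 8 in all and at most 12, crops included, and the job is handed in when it is done.

Besides the shell and the picture viewer there is one more tool, called after ">>>" as name([rows], argument=value, ...), one row to a line, values as JSON. apply_moves: Moves the arm, as the interface text tells. Its arguments: {"type":"object","properties":{"increments":{"type":"array","items":{"type":"object","properties":{"offset":{"type":"array","items":{"type":"number","minimum":-1,"maximum":1}},"dr":{"type":"array","items":{"type":"number","minimum":-1,"maximum":1}},"claw":{"type":"number"}}}},"force":{"type":"number"}},"required":["increments"]}

```bash
mkdir -p pics; cat > h.py <<'E'
import numpy as np, cv2
from cell import *
from scipy.spatial.transform import Rotation as R
def cal(n):
    c=get_calibration(n); K=np.array(c["camera_matrix"])
    if "cam_to_world" in c: return K,np.array(c["cam_to_world"]),c
    s=get_state(); T=np.eye(4); T[:3,:3]=R.from_euler('xyz',s["eef_rot"],degrees=True).as_matrix(); T[:3,3]=s["eef_pos"]
    return K,T@np.array(c["hand_eye"]),c
def pts(n,u,v,d):
    K,T,c=cal(n); u,v,d=map(lambda a:np.asarray(a,float),(u,v,d))
    p=np.stack([(u-K[0,2])/K[0,0]*d,-(v-K[1,2])/K[1,1]*d,-d,np.ones_like(d)],-1)
    return (p@T.T)[...,:3]
def save(n,im): cv2.imwrite("pics/"+n+".png",im[...,::-1])
E
python3 - <<'E'
from h import *
s=get_state(); print(s)
for n in("scene","top"):
    im,d=grab_frame(n); save(n+"1",im); c=get_calibration(n); print(n,{k:(v if k!='x' else 0) for k,v in c.items()})
    for t in("bench_rail","ring_mid","lever_knob","lens_mount","drop_bottle_b"):
        for r in cut_out(n,t)[:1]:
            m=r["region"]&(d>0); v,u=np.nonzero(m); 
            P=pts(n,u,v,d[m]); print(t,round(r["confidence"],2),np.round(r["box"]),np.round(np.median(P,0)),np.round(np.percentile(P,[2,98],axis=0)))
E
```

```text
{'time': 0.0, 'qpos': array([-73.54397925,  24.93748004,   1.43161462,  90.18874331,
        -0.66557286,  64.97209934,  -4.30027828]), 'qvel': array([ 0.04721348, -0.04166362,  0.015264  ,  0.07064694, -0.00928415,
       -0.02700416, -0.06019745]), 'joint_efforts': array([ 2.35839934e-04, -6.70469999e+01,  1.02566455e+00, -3.16208017e+01,
        1.57386315e-02,  1.24435857e-02,  1.12967871e-05]), 'eef_pos': array([237.40898896, 577.74151713, 303.11728576]), 'eef_rot': array([-1.79910329e+02,  7.67281623e-03,  1.57662981e+02]), 'contact_force': array([-0.49173473, -0.15545182, -0.33630641]), 'wrist_torque': array([ 0.01501927, -0.03402133,  0.01775888]), 'grip_width': 85.62869880666123}
scene {'camera_matrix': array([[596.32852908,   0.        , 317.43286244],
       [  0.        , 596.32852908, 241.78314474],
       [  0.        ,   0.        ,   1.        ]]), 'cam_to_world': array([[-3.79119978e-01, -6.82950244e-01,  6.24377294e-01,
         9.52608525e+02],
       [ 9.25303891e-01, -2.86347897e-01,  2.48631439e-01,
        -6.39777928e+01],
       [ 8.98622319e-03,  6.71999885e
[... 881 characters left out ...]
04681e-01,
         3.44953053e+02],
       [-9.99502484e-01,  8.49754603e-03,  3.03739284e-02,
        -2.82361915e+02],
       [ 3.11422683e-02,  1.13396465e-01,  9.93061630e-01,
         9.21433947e+02],
       [ 0.00000000e+00,  0.00000000e+00,  0.00000000e+00,
         1.00000000e+00]])}
bench_rail 0.62 [305. 240.  70. 111.] [ 447. -275.   25.] [[ 363. -326.    7.]
 [ 535. -225.  108.]]
lever_knob 0.55 [311. 264.  13.  16.] [ 408. -286.   57.] [[ 399. -301.   39.]
 [ 419. -273.  114.]]
lens_mount 0.53 [301. 327.  18.  16.] [ 306. -272.   38.] [[ 291. -287.   -3.]
 [ 319. -255.   65.]]
drop_bottle_b 0.73 [336. 315.  20.  22.] [ 326. -326.   44.] [[ 310. -341.   33.]
 [ 340. -313.   69.]]
```

View pictures.

```bash
python3 - <<'E'
from h import *
a=cv2.imread("pics/scene1.png")[180:370,230:430]; b=cv2.imread("pics/top1.png")[170:350,250:400]
cv2.imwrite("pics/v1.png",np.hstack([cv2.resize(a,(400,380),interpolation=2),cv2.resize(b,(317,380),interpolation=2)]))
cv2.imwrite("pics/v2.png",cv2.imread("pics/scene1.png"))
im,d=grab_frame("top"); v,u=np.mgrid[170:350,250:400]; P=pts("top",u,v,d[170:350,250:400])
# base plate: z 3..14
for lo,hi in((4,16),(16,40)):
    m=(P[...,2]>lo)&(P[...,2]<hi)&(P[...,0]>350); 
    print(lo,cv2.minAreaRect(P[m][:,:2].astype(np.float32)),m.sum())
E
```

```text
4 ((461.6923828125, -301.364990234375), (225.67056274414062, 235.03219604492188), 0.6926031708717346) 2670
16 ((451.6007995605469, -275.58135986328125), (176.4872283935547, 69.89457702636719), 13.195046424865723) 1334
```

View pics/v1.png

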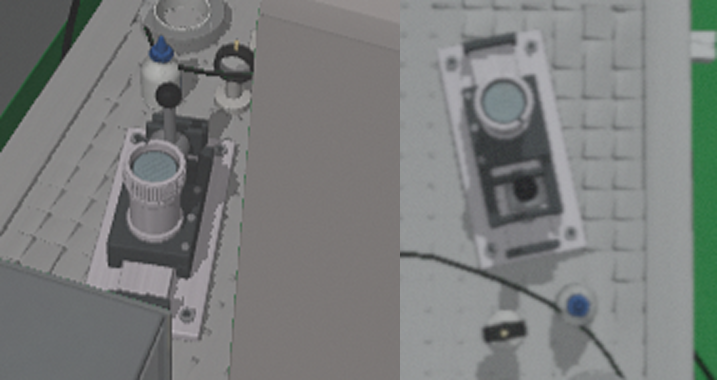

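View pics/v2.png

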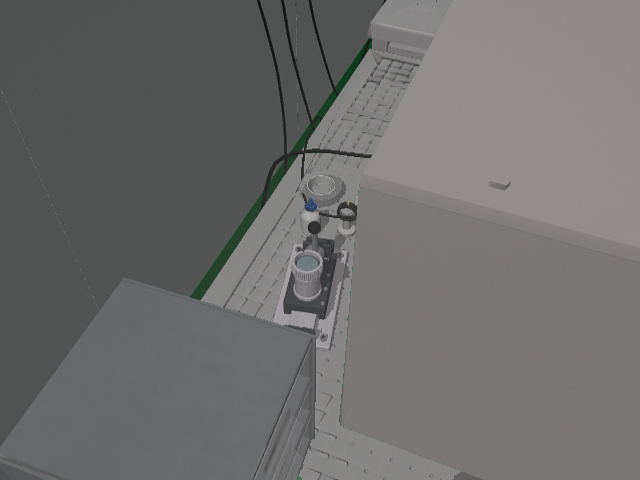

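```bash
python3 - <<'E'
from h import *
Q=[]
for n in("scene","top"):
    im,d=grab_frame(n); v,u=np.mgrid[0:480,0:640]; P=pts(n,u,v,d)[d>0]; Q.append(P)
    if n=="top": save("top2",im)
P=np.vstack(Q)
xs=np.arange(-100,1050,50); ys=np.arange(-600,800,50)
print("x\\y",*ys)
for x in xs:
    r=[]
    for y in ys:
        m=(abs(P[:,0]-x-25)<25)&(abs(P[:,1]-y-25)<25); r.append(int(P[m][:,2].max()) if m.sum()>3 else '.')
    print(x,*r)
m=(P[:,0]>350)&(P[:,0]<550)&(P[:,1]<-100)&(P[:,2]>150);print(P[m].min(0),P[m].max(0))
E
```

```text
x\y -600 -550 -500 -450 -400 -350 -300 -250 -200 -150 -100 -50 0 50 100 150 200 250 300 350 400 450 500 550 600 650 700 750
-100 -574 -745 . 5 6 7 3 . . . . . . . . . . . . . . . . . . . . .
-50 -637 -735 . 5 8 7 7 . . . . . . . . . . . . . . . . . . . . .
0 -697 -743 . 6 7 7 4 . . . . . . . . . . . . . . . . . . . . .
50 -736 -743 . 8 7 7 28 59 134 1 . . . . . . . . . . . . . . . . . .
100 -740 -741 . 10 6 35 32 31 298 . . . . . . . . . . . . . . . . . . .
150 -739 -739 . 51 57 49 4 4 438 438 438 438 . . . . . . . . . . . . . . . .
200 -740 -739 10 52 53 23 24 23 438 438 438 438 . . . . . . . . . . . . . . . .
250 -739 -740 -331 7 24 27 63 23 438 438 438 438 437 . . . . . . . . . . . . . . .
300 -736 -743 . 7 8 72 86 85 437 438 438 438 437 . . . . . . . . . . . . . . .
350 -737 -743 . 7 7 57 85 108 438 438 438 438 437 . . . . . . . . . . . . . . .
400 -737 -738 . 5 7 54 117 46 438 438 438 438 437 . . . . . . . . . . . . . . .
450 -737 -740 . 6 6 46 110 108 437 438 438 438 437 . . . . . . . . . . . . . . .
500 -740 -743 . 5 7 13 47 38 438 439 438 438 437 . . . . . . . . . . . . . . .
550 -739 -744 . 5 8 6 5 6 438 438 438 438 438 . . . . . . . . . . . . . . .
600 -738 -742 . 4 51 52 6 7 438 438 442 438 437 392 262 . . . . . . . . . . . . .
650 -702 -702 . 4 235 235 235 235 235 6 4 3 . . . . . . . . . . . . . . . .
700 -703 -705 . 3 235 235 236 235 235 13 . . . . . . . . . . . . . . . . . .
750 -738 -742 . . 235 236 235 236 235 10 6 . . . . . . . . . . . . . . . . .
800 -734 -739 . . 236 235 235 235 234 7 6 . . . . . . . . . . . . . . . . .
850 -740 -742 . . 236 236 236 . . 6 5 . . . . . . . . . . . . . . . . .
900 -720 -721 . . . . . . . . . . . . . . . . . . . . . . . . . .
950 -100 -99 -103 -107 . . . . . -116 -118 -119 . . . . . . . . . . . . . . . .
1000 . . . . . . . . . . . . . . . . . . . . . . . . . . . .
[ 350.00394112 -784.63363185  150.01301187] [ 549.99392424 -100.00070374  439.0299345 ]
```

View pics/top2.png

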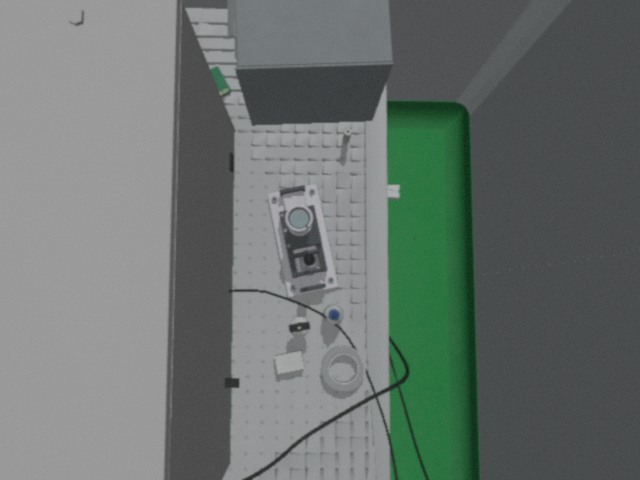

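```bash
python3 - <<'E'
from h import *
for n in("scene","top"):
    im,d=grab_frame(n); v,u=np.mgrid[0:480,0:640]; P=pts(n,u,v,d)[d>0]
    m=(P[:,2]>430)&(P[:,2]<446); B=P[m]; print(n,np.percentile(B,[.5,99.5],axis=0).round())
    for x in range(150,640,80):
        b=B[abs(B[:,0]-x)<40]; print(x,b[:,1].min().round() if len(b) else '')
    m=(P[:,2]>225)&(P[:,2]<245)&(P[:,1]>-500)&(P[:,0]>600); print(np.percentile(P[m],[.5,99.5],axis=0).round())
E
```

```text
scene [[ 293. -156.  431.]
 [ 639.   30.  439.]]
150 
230 
310 -158.0
390 -158.0
470 -158.0
550 -157.0
630 -156.0
[[ 636. -391.  226.]
 [ 865.   97.  244.]]
top [[ 194. -160.  432.]
 [ 627.    3.  438.]]
150 
230 -162.0
310 -161.0
390 -160.0
470 -159.0
550 -158.0
630 -157.0
[[ 627. -393.  226.]
 [ 756. -158.  235.]]
```

>>> apply_moves([
  {"offset":[0,0,0.075]},
  {"offset":[0,0,0.15]},
  {"offset":[0,0,0.225]},
  {"offset":[0,0,0.3]},
  {"offset":[0,0,0.37]},
  {"offset":[0,0,0.37]},
])

```text
invalid input at $.increments[0]: expected keys offset, dr, claw
```

```bash
python3 -c "
from h import *
s=get_state();print(s['qpos'].round(2),s['eef_pos'],s['eef_rot'],s['time'])"
```

```text
[-73.55  24.89   1.43  90.14  -0.66  64.97  -4.31] [237.52390218 578.1221393  303.96321221] [1.79993715e+02 9.82647959e-04 1.57660246e+02] 0.85
```

>>> apply_moves([
  {"offset":[0,0,0.075],"dr":[0,0,0],"claw":1},
  {"offset":[0,0,0.15],"dr":[0,0,0],"claw":1},
  {"offset":[0,0,0.225],"dr":[0,0,0],"claw":1},
  {"offset":[0,0,0.3],"dr":[0,0,0],"claw":1},
  {"offset":[0,0,0.37],"dr":[0,0,0],"claw":1},
  {"offset":[0,0,0.37],"dr":[0,0,0],"claw":1},
])

```text
time: 1.6
eef_pos: [237.7, 578.3, 604.9]
eef_rot: [179.5, -0.0, 157.7]
contact_force: [0.7, -0.4, -1.3]
grip_width: 85.4
```

```bash
python3 -c "
from h import *
s=get_state();print(s['qpos'].round(2),s['eef_pos'],s['eef_rot'],s['time'])"
```

```text
[-74.59  21.65   3.67  53.84  -1.39 104.05  -3.88] [237.70605649 578.26757421 604.94807256] [ 1.79506098e+02 -2.98691410e-02  1.57654420e+02] 1.6
```

>>> apply_moves([
  {"offset":[0.054,-0.048,0],"dr":[0,0,-0.11],"claw":1},
  {"offset":[0.108,-0.095,0],"dr":[0,0,-0.22],"claw":1},
  {"offset":[0.162,-0.143,0],"dr":[0,0,-0.33],"claw":1},
  {"offset":[0.217,-0.19,0],"dr":[0,0,-0.45],"claw":1},
  {"offset":[0.271,-0.238,0],"dr":[0,0,-0.57],"claw":1},
  {"offset":[0.325,-0.285,0],"dr":[0,0,-0.7],"claw":1},
  {"offset":[0.38,-0.332,0],"dr":[0,0,-0.82],"claw":1},
  {"offset":[0.38,-0.332,0],"dr":[0,0,-0.82],"claw":1},
])

```text
time: 2.6
eef_pos: [544.9, 308.2, 603.4]
eef_rot: [179.6, 0.1, 120.2]
contact_force: [0.2, 0.3, 0.5]
grip_width: 85.7
```

```bash
python3 -c "
from h import *
s=get_state();print(s['qpos'].round(2),s['eef_pos'],s['eef_rot'],s['time'])"
```

```text
[-44.71  21.9   18.48  54.79  -6.88 103.87   1.01] [544.92860815 308.24084025 603.44354131] [1.79624576e+02 1.29929394e-01 1.20202187e+02] 2.6
```

>>> apply_moves([
  {"offset":[0,-0.074,0],"dr":[0,0,-0.04],"claw":1},
  {"offset":[0,-0.148,0],"dr":[0,0,-0.08],"claw":1},
  {"offset":[0,-0.222,0],"dr":[0,0,-0.12],"claw":1},
  {"offset":[0,-0.296,0],"dr":[0,0,-0.16],"claw":1},
  {"offset":[-0.02,-0.37,0],"dr":[0,0,-0.2],"claw":1},
  {"offset":[-0.04,-0.444,0],"dr":[0,0,-0.24],"claw":1},
  {"offset":[-0.06,-0.518,0],"dr":[0,0,-0.28],"claw":1},
  {"offset":[-0.08,-0.59,0],"dr":[0,0,-0.32],"claw":1},
  {"offset":[-0.1,-0.66,0],"dr":[0,0,-0.36],"claw":1},
  {"offset":[-0.13,-0.73,0],"dr":[0,0,-0.38],"claw":1},
  {"offset":[-0.13,-0.73,0],"dr":[0,0,-0.38],"claw":1},
])

```text
time: 3.98
eef_pos: [437.8, -279.8, 603.4]
eef_rot: [179.7, 0.2, 102.6]
contact_force: [0.8, 0.3, 0.2]
grip_width: 85.4
```

```bash
python3 - <<'E'
from h import *
s=get_state();print(s['qpos'].round(2),s['eef_pos'],s['eef_rot'],s['time'])
im,d=grab_frame("wrist"); save("w1",im); print(cal("wrist")[1].round(2),cal("wrist")[0])
np.save("w1d.npy",d)
for t in("bench_rail","ring_mid","lever_knob","lever_pivot","lens_mount","drop_bottle_b"):
    for r in cut_out("wrist",t)[:1]:
        m=r["region"]&(d>0); v,u=np.nonzero(m); 
        P=pts("wrist",u,v,d[m]); print(t,round(r["confidence"],2),np.round(r["box"]),np.round(np.median(P,0)),np.round(np.percentile(P,[2,98],axis=0)))
        np.save("m_"+t+".npy",r["region"])
E
```

```text
[-3.34  9.65 38.62 72.53 -6.23 99.47 46.44] [ 437.80090841 -279.83474294  603.42574308] [1.79654271e+02 1.79494646e-01 1.02634013e+02] 3.975
[[ 9.7000e-01 -2.1000e-01 -7.0000e-02  4.2347e+02]
 [ 2.2000e-01  9.4000e-01  2.7000e-01 -2.0898e+02]
 [ 1.0000e-02 -2.8000e-01  9.6000e-01  6.7195e+02]
 [ 0.0000e+00  0.0000e+00  0.0000e+00  1.0000e+00]] [[394.78779197   0.         314.10585362]
 [  0.         394.78779197 234.91879681]
 [  0.           0.           1.        ]]
bench_rail 0.9 [320. 161. 112.  57.] [ 454. -264.   23.] [[ 367. -319.    6.]
 [ 538. -216.  107.]]
ring_mid 0.83 [338. 171.  27.  31.] [ 475. -265.  105.] [[ 456. -282.   97.]
 [ 497. -242.  108.]]
lever_knob 0.59 [296. 169.  16.  22.] [ 414. -275.   60.] [[ 404. -289.   42.]
 [ 425. -264.  112.]]
lever_pivot 0.7 [318. 166.  72.  41.] [ 452. -265.   44.] [[ 395. -303.   21.]
 [ 498. -233.  110.]]
lens_mount 0.77 [236. 144.  20.  24.] [ 312. -263.   39.] [[ 302. -279.   -1.]
 [ 323. -250.   63.]]
```

View pics/w1.png

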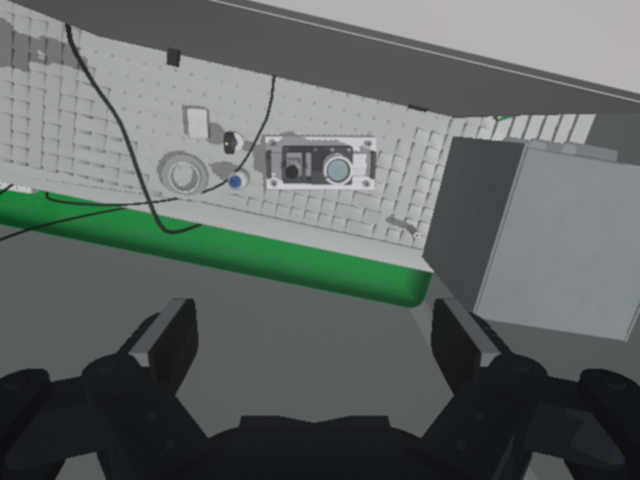

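>>> apply_moves([
  {"offset":[0,-0.012,-0.07],"dr":[0,0,0],"claw":0},
  {"offset":[0,-0.012,-0.14],"dr":[0,0,0],"claw":-0.5},
  {"offset":[0,-0.012,-0.21],"dr":[0,0,0],"claw":-1},
  {"offset":[0,-0.012,-0.28],"dr":[0,0,0],"claw":-1},
  {"offset":[0,-0.012,-0.34],"dr":[0,0,0],"claw":-1},
  {"offset":[0,-0.012,-0.34],"dr":[0,0,0],"claw":-1},
])

```text
time: 5.08
eef_pos: [440.8, -282.3, 328.6]
eef_rot: [179.9, -0.1, 103.3]
contact_force: [-0.3, -0.2, 1.5]
grip_width: 0.2
```

```bash
cat > look.py <<'E'
from h import *
import sys
s=get_state();print(s['qpos'].round(2),s['eef_pos'].round(1),s['eef_rot'].round(1),s['time'])
im,d=grab_frame("wrist"); save(sys.argv[1],im)
v,u=np.mgrid[0:480,0:640]; P=pts("wrist",u,v,d); P[d<=0]=np.nan
inr=(P[...,0]>340)&(P[...,0]<560)&(P[...,1]<-190)&(P[...,1]>-350)
m=inr&(P[...,2]>4)&(P[...,2]<200)
print("foot",cv2.minAreaRect(P[m&(v<300)][:,:2].astype(np.float32)))
for t in("ring_mid","lever_knob","lever_pivot"):
    for r in cut_out("wrist",t)[:1]:
        q=r["region"]&(d>0); p=P[q]; print(t,round(r["confidence"],2),np.round(r["box"]),np.round(np.median(p,0)),np.round(np.percentile(p,[2,98],axis=0)))
        if t=="ring_mid":
            b=p[p[:,2]>np.percentile(p[:,2],90)-5]; print("ring top z",np.median(b[:,2]),"circ",cv2.minEnclosingCircle(b[:,:2].astype(np.float32)))
        if t=="lever_knob":
            dark=q&(im.max(-1)<60); p=P[dark]; print("dark",np.percentile(p,[2,50,98],axis=0).round(1)); np.save("knob.npy",p)
np.save("P.npy",P)
E
python3 look.py w2
```

```text
[ -1.45  15.36  36.05 104.28 -10.17  63.6   51.52] [ 440.8 -282.3  328.6] [ 1.799e+02 -1.000e-01  1.033e+02] 5.075
foot ((452.5158386230469, -274.1514892578125), (156.30715942382812, 223.17608642578125), 86.22098541259766)
ring_mid 0.91 [360. 212.  57.  62.] [ 474. -269.  108.] [[ 454. -290.   49.]
 [ 495. -250.  110.]]
ring top z 108.56585511837488 circ ((475.1644592285156, -270.97216796875), 21.73484230041504)
lever_knob 0.8 [278. 204.  30.  46.] [ 412. -283.   63.] [[ 401. -297.   36.]
 [ 423. -273.  115.]]
dark [[ 403.4 -294.1  107.2]
 [ 411.2 -285.8  112.1]
 [ 419.1 -278.6  114.9]]
lever_pivot 0.72 [322. 199. 131.  82.] [ 453. -272.   52.] [[ 393. -308.   20.]
 [ 494. -241.  113.]]
```

View pics/w2.png

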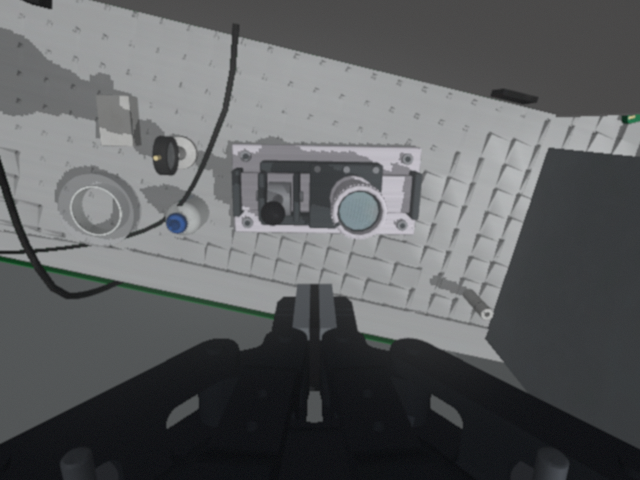

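>>> apply_moves([
  {"offset":[0,-0.01,0],"dr":[0,0,0.23],"claw":-1},
  {"offset":[0,-0.01,0],"dr":[0,0,0.46],"claw":-1},
  {"offset":[0,-0.01,0],"dr":[0,0,0.69],"claw":-1},
  {"offset":[0,-0.01,0],"dr":[0,0,0.92],"claw":-1},
  {"offset":[0,-0.01,0],"dr":[0,0,1],"claw":-1},
])

```text
time: 5.9
eef_pos: [443.6, -293.2, 335.7]
eef_rot: [179.4, 0.4, 148.5]
contact_force: [0.5, 0.6, -0.5]
grip_width: -0.1
```

```bash
python3 -c "
from h import *
s=get_state();print(s['qpos'].round(2),s['eef_pos'],s['eef_rot'],s['time'])"
```

```text
[  6.44  14.86  27.34 102.43  -8.15  64.12  95.03] [ 443.56525068 -293.22566034  335.70142003] [179.4430313    0.43526289 148.50637169] 5.9
```

>>> apply_moves([
  {"offset":[-0.01,0.012,0],"dr":[0,0,0.23],"claw":-1},
  {"offset":[-0.02,0.024,0],"dr":[0,0,0.46],"claw":-1},
  {"offset":[-0.035,0.04,-0.04],"dr":[0,0,0.69],"claw":-1},
  {"offset":[-0.051,0.052,-0.1],"dr":[0,0,0.92],"claw":-1},
  {"offset":[-0.051,0.052,-0.15],"dr":[0,0,0.99],"claw":-1},
  {"offset":[-0.051,0.052,-0.19],"dr":[0,0,0.99],"claw":-1},
  {"offset":[-0.051,0.052,-0.2],"dr":[0,0,0.99],"claw":-1},
  {"offset":[-0.051,0.052,-0.2],"dr":[0,0,0.99],"claw":-1},
])

```text
time: 6.9
eef_pos: [403.6, -252.1, 176.8]
eef_rot: [179.5, 0.5, -166.9]
contact_force: [0.5, 0.1, -0.2]
grip_width: -0.2
```

```bash
python3 - <<'E'
from h import *
s=get_state();print(s['qpos'].round(2),s['eef_pos'],s['eef_rot'],s['time'])
im,d=grab_frame("wrist"); save("w3",im)
im2,d=grab_frame("scene"); 
cv2.imwrite("pics/v3.png",np.hstack([cv2.resize(im,(400,300)),cv2.resize(im2[180:330,230:430],(400,300),interpolation=2)])[...,::-1])
E
```

```text
[ 12.93  20.68  16.67 120.02 -10.07  40.5  139.32] [ 403.60433399 -252.13147613  176.80039567] [ 179.49988823    0.49997615 -166.9491684 ] 6.9
```

View pics/v3.png

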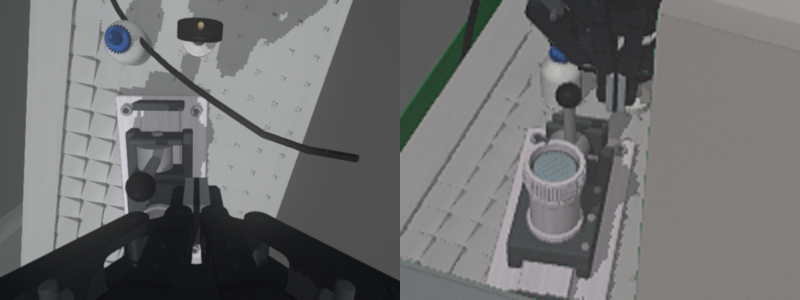

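>>> apply_moves([
  {"offset":[0,0,-0.0075],"dr":[0,0,0],"claw":-1},
  {"offset":[0.0015,-0.006,-0.0075],"dr":[0,0,0],"claw":-1},
  {"offset":[0.003,-0.012,-0.0075],"dr":[0,0,0],"claw":-1},
  {"offset":[0.0043,-0.018,-0.0075],"dr":[0,0,0],"claw":-1},
  {"offset":[0.0057,-0.024,-0.0075],"dr":[0,0,0],"claw":-1},
  {"offset":[0.0072,-0.03,-0.008],"dr":[0,0,0],"claw":-1},
  {"offset":[0.0086,-0.0365,-0.009],"dr":[0,0,0],"claw":-1},
])

```text
time: 7.88
eef_pos: [410.8, -281.8, 170.1]
eef_rot: [179.5, 0.6, -166.9]
contact_force: [-0.6, 0.5, 1.7]
grip_width: 0.1
```

```bash
cat > v.py <<'E'
from h import *
import sys
s=get_state();print(s['qpos'].round(1),s['eef_pos'].round(1),s['eef_rot'].round(1),s['contact_force'].round(1),s['wrist_torque'].round(2),s['time'])
im,d=grab_frame("wrist"); r=cut_out("wrist","lever_knob"); K,T,_=cal("wrist")
v,u=np.mgrid[0:480,0:640]; P=pts("wrist",u,v,d)
for x in r[:1]:
    q=x["region"]&(d>0); p=P[q]; print("knob",x["confidence"],np.round(x["box"]),np.percentile(p,[5,50,95],axis=0).round(1))
im2,d2=grab_frame("scene"); r2=cut_out("scene","lever_knob"); P2=pts("scene",u,v,d2)
for x in r2[:1]:
    q=x["region"]&(d2>0); p=P2[q]; print("knob scene",x["confidence"],np.round(x["box"]),np.percentile(p,[5,50,95],axis=0).round(1))
cv2.imwrite("pics/%s.png"%sys.argv[1],np.hstack([cv2.resize(im,(400,300)),cv2.resize(im2[180:330,230:430],(400,300),interpolation=2)])[...,::-1])
E
python3 v.py v4
```

```text
[ 16.1  23.   16.5 117.5 -10.9  40.8 142.7] [ 410.8 -281.8  170.1] [ 179.5    0.6 -166.9] [-0.6  0.5  1.7] [0.17 0.04 0.01] 7.875
knob 0.68 [286. 282.  96.  93.] [[ 399.2 -307.9   44.9]
 [ 407.2 -295.9   69.2]
 [ 417.  -274.7  108.8]]
knob scene 0.7 [311. 238.  28.  39.] [[ 399.  -307.7   48. ]
 [ 413.1 -294.7   82.6]
 [ 420.8 -273.7  110.3]]
```

>>> apply_moves([
  {"offset":[0.0013,-0.0055,-0.002],"dr":[0,0,0],"claw":-1},
  {"offset":[0.0026,-0.011,-0.004],"dr":[0,0,0],"claw":-1},
  {"offset":[0.0039,-0.0165,-0.0065],"dr":[0,0,0],"claw":-1},
  {"offset":[0.0052,-0.022,-0.009],"dr":[0,0,0],"claw":-1},
  {"offset":[0.0065,-0.0275,-0.012],"dr":[0,0,0],"claw":-1},
  {"offset":[0.0078,-0.033,-0.015],"dr":[0,0,0],"claw":-1},
  {"offset":[0.0078,-0.033,-0.015],"dr":[0,0,0],"claw":-1},
])

```text
time: 8.95
eef_pos: [416.7, -307.9, 157.6]
eef_rot: [179.5, 0.5, -167.0]
contact_force: [-1.9, 3.1, 4.8]
grip_width: 0.1
```

```bash
python3 v.py v5
```

```text
[ 18.9  25.7  16.1 115.3 -11.8  40.5 145.6] [ 416.7 -307.9  157.6] [ 179.5    0.5 -167. ] [-1.9  3.1  4.8] [ 0.39  0.22 -0.02] 8.95
knob 0.6 [317. 282. 150.  79.] [[ 399.2 -331.6   46.1]
 [ 410.5 -298.9   57.7]
 [ 419.6 -275.    94. ]]
knob scene 0.57 [304. 240.  49.  35.] [[ 398.9 -330.1   48.4]
 [ 414.9 -304.3   67.7]
 [ 425.7 -273.4   95.3]]
```

View pics/v5.png

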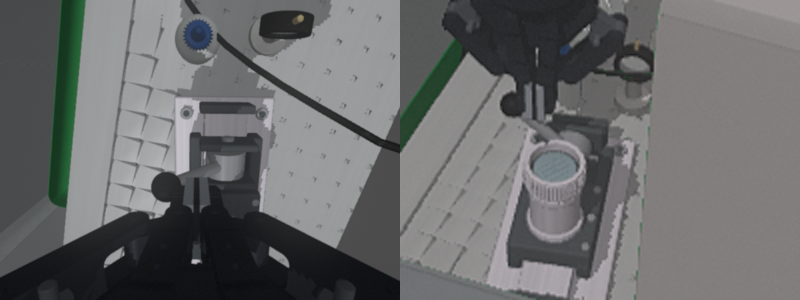

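>>> apply_moves([
  {"offset":[-0.001,0.004,0.028],"dr":[0,0,0],"claw":-1},
  {"offset":[0,0,0.035],"dr":[0,0,0],"claw":-1},
  {"offset":[0.0086,-0.0365,0.035],"dr":[0,0,0],"claw":-1},
  {"offset":[0.0086,-0.0365,0.025],"dr":[0,0,0],"claw":-1},
  {"offset":[0.0086,-0.0365,0.015],"dr":[0,0,0],"claw":-1},
  {"offset":[0.009,-0.038,0.007],"dr":[0,0,0],"claw":-1},
  {"offset":[0.0093,-0.0395,-0.002],"dr":[0,0,0],"claw":-1},
  {"offset":[0.0095,-0.041,-0.01],"dr":[0,0,0],"claw":-1},
  {"offset":[0.0095,-0.041,-0.01],"dr":[0,0,0],"claw":-1},
])

```text
time: 10.28
eef_pos: [426.0, -346.2, 152.0]
eef_rot: [-179.8, 0.8, -167.1]
contact_force: [-0.3, -15.1, 12.7]
grip_width: 0.1
```

```bash
python3 v.py v6
```

```text
[ 21.9  28.3  16.3 111.8 -12.5  41.  148.6] [ 426.  -346.2  152. ] [-179.8    0.8 -167.1] [ -0.3 -15.1  12.7] [-3.34 -0.06  0.12] 10.275
knob 0.95 [402. 277. 159.  68.] [[ 399.8 -339.3   44.8]
 [ 412.4 -298.4   53.3]
 [ 419.4 -275.8   80.2]]
knob scene 0.58 [302. 244.  53.  25.] [[ 399.9 -333.7   48.7]
 [ 417.1 -313.3   63.2]
 [ 427.8 -274.    81.6]]
```

>>> apply_moves([
  {"offset":[0,0,0.02],"dr":[0,0,0],"claw":-1},
  {"offset":[-0.0036,0.015,0.025],"dr":[0,0,0],"claw":-1},
  {"offset":[-0.0036,0.015,0.018],"dr":[0,0,0],"claw":-1},
  {"offset":[-0.0036,0.015,0.01],"dr":[0,0,0],"claw":-1},
  {"offset":[-0.0036,0.015,0.003],"dr":[0,0,0],"claw":-1},
  {"offset":[-0.0034,0.014,-0.005],"dr":[0,0,0],"claw":-1},
  {"offset":[-0.0032,0.013,-0.011],"dr":[0,0,0],"claw":-1},
  {"offset":[-0.0032,0.013,-0.015],"dr":[0,0,0],"claw":-1},
  {"offset":[-0.0032,0.013,-0.015],"dr":[0,0,0],"claw":-1},
])

```text
time: 11.6
eef_pos: [424.7, -339.9, 141.5]
eef_rot: [-179.4, 1.0, -167.2]
contact_force: [0.2, -10.1, 11.6]
grip_width: 0.0
```

```bash
python3 v.py v7
```

```text
[ 21.5  28.6  16.  113.2 -12.7  38.7 148.2] [ 424.7 -339.9  141.5] [-179.4    1.  -167.2] [  0.2 -10.1  11.6] [-2.17 -0.03 -0.06] 11.6
knob 0.68 [387. 279. 191.  51.] [[ 399.8 -344.8   45.3]
 [ 413.  -295.4   52.3]
 [ 419.8 -275.    63.3]]
knob scene 0.75 [300. 250.  59.  18.] [[ 383.6 -346.1    2.7]
 [ 415.8 -315.9   55. ]
 [ 430.7 -271.3   65.1]]
```

View pics/v7.png

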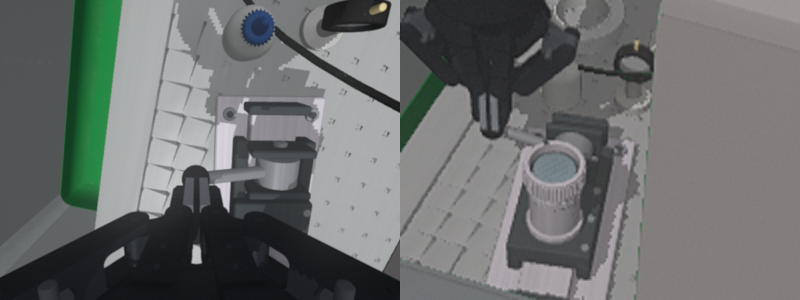

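>>> apply_moves([
  {"offset":[-0.0012,0.005,0.005],"dr":[0,0,0],"claw":-1},
  {"offset":[-0.002,0.008,0.003],"dr":[0,0,0],"claw":-1},
  {"offset":[-0.002,0.008,-0.002],"dr":[0,0,0],"claw":-1},
  {"offset":[-0.002,0.008,-0.005],"dr":[0,0,0],"claw":-1},
  {"offset":[-0.002,0.008,-0.0075],"dr":[0,0,0],"claw":-1},
  {"offset":[-0.002,0.008,-0.0075],"dr":[0,0,0],"claw":-1},
])

```text
time: 12.55
eef_pos: [423.4, -334.2, 135.7]
eef_rot: [-179.3, 1.0, -167.2]
contact_force: [-0.5, -3.1, 5.5]
grip_width: 0.1
```

```bash
python3 v.py v8
```

```text
[ 21.1  28.8  15.8 114.1 -12.9  37.5 148. ] [ 423.4 -334.2  135.7] [-179.3    1.  -167.2] [-0.5 -3.1  5.5] [-0.87  0.09  0.03] 12.55
knob 0.85 [374. 284. 198.  50.] [[ 399.9 -347.8   45.2]
 [ 413.2 -295.5   51.6]
 [ 420.5 -274.7   59.7]]
knob scene 0.53 [298. 252.  61.  17.] [[ 400.7 -346.4   46.8]
 [ 418.4 -318.9   53.8]
 [ 431.5 -271.1   61. ]]
```

>>> apply_moves([
  {"offset":[0,0,-0.003],"dr":[0,0,0],"claw":-1},
  {"offset":[0,0,-0.005],"dr":[0,0,0],"claw":-1},
  {"offset":[0,0,-0.006],"dr":[0,0,0],"claw":-1},
  {"offset":[0,0,-0.006],"dr":[0,0,0],"claw":-1},
])

```text
time: 13.25
eef_pos: [424.1, -335.2, 133.2]
eef_rot: [-179.2, 1.1, -167.3]
contact_force: [-7.8, 2.5, 35.6]
grip_width: -0.1
```

>>> apply_moves([
  {"offset":[0,0,0.03],"dr":[0,0,0],"claw":-1},
  {"offset":[0,0,0.09],"dr":[0,0,0],"claw":0},
  {"offset":[0.01,0.02,0.15],"dr":[0,0,0],"claw":1},
  {"offset":[0.04,0.05,0.16],"dr":[0,0,-0.1],"claw":1},
  {"offset":[0.064,0.08,0.16],"dr":[0,0,-0.2],"claw":1},
  {"offset":[0.064,0.08,0.16],"dr":[0,0,-0.2],"claw":1},
])

```text
time: 14.0
eef_pos: [476.8, -268.1, 260.3]
eef_rot: [-179.3, 1.1, -176.0]
contact_force: [-0.8, -0.4, -0.9]
grip_width: 85.3
```

```bash
python3 look.py w9; python3 v.py v9
```

```text
[  8.15  19.85  20.43 106.56  -8.42  53.71 126.3 ] [ 476.8 -268.1  260.3] [-179.3    1.1 -176. ] 14.0
foot ((444.83441162109375, -278.3779296875), (150.27423095703125, 208.59059143066406), 81.62462615966797)
ring_mid 0.6 [316. 233.  68.  75.] [ 468. -272.  105.] [[ 451. -291.   67.]
 [ 492. -251.  108.]]
ring top z 105.90818592143299 circ ((472.2469787597656, -271.3150329589844), 21.654403686523438)
lever_knob 0.86 [263. 124. 128.  45.] [ 413. -301.   52.] [[ 398. -350.   24.]
 [ 427. -271.   62.]]
dark [[ 413.1 -351.    56.2]
 [ 420.6 -343.2   60.3]
 [ 428.5 -336.6   63.1]]
lever_pivot 0.9 [281. 178. 163. 183.] [ 444. -278.   51.] [[ 390. -344.   31.]
 [ 489. -245.  107.]]
[  8.4  19.8  20.6 106.6  -8.4  53.7 126.4] [ 474.4 -271.8  260.6] [-179.2    1.1 -176.3] [-0.3 -0.8 -0.1] [ 0.02  0.05 -0.06] 14.2
knob 0.56 [267. 127. 128.  43.] [[ 401.4 -346.2   41.6]
 [ 415.1 -300.1   52.2]
 [ 426.6 -271.4   61.6]]
knob scene 0.53 [299. 249.  64.  20.] [[ 383.3 -350.1    3.7]
 [ 417.3 -322.    54. ]
 [ 430.8 -270.6   64.4]]
```

View pics/v9.png

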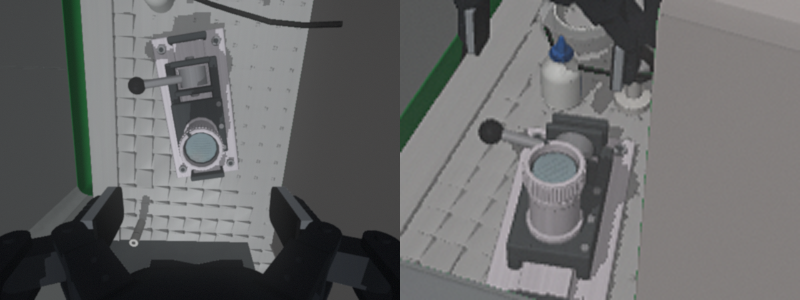

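```bash
python3 look.py w10 | grep -v foot; python3 - <<'E'
from h import *
im,d=grab_frame("wrist"); c=cv2.resize(im[180:300,250:390],None,fx=4,fy=4,interpolation=2)
save("ringcrop",c)
im,d=grab_frame("scene"); v,u=np.mgrid[0:480,0:640]; P=pts("scene",u,v,d)
r=cut_out("scene","ring_mid")[0]; p=P[r["region"]&(d>0)]; b=p[p[:,2]>np.percentile(p[:,2],90)-4]; print(np.median(b[:,2]),cv2.minEnclosingCircle(b[:,:2].astype(np.float32)))
E
```

```text
[  8.42  19.79  20.61 106.56  -8.37  53.73 126.38] [ 474.7 -271.9  261. ] [-179.2    1.1 -176.3] 14.4
ring_mid 0.94 [322. 234.  70.  75.] [ 470. -270.  105.] [[ 453. -290.   87.]
 [ 493. -250.  108.]]
ring top z 105.91190266641888 circ ((473.94915771484375, -269.5288391113281), 21.955459594726562)
lever_knob 0.8 [270. 129. 125.  47.] [ 415. -299.   52.] [[ 400. -348.   43.]
 [ 429. -269.   62.]]
dark [[ 414.6 -349.5   56.6]
 [ 422.1 -341.4   60.2]
 [ 430.  -334.9   63. ]]
lever_pivot 0.76 [287. 181. 158. 181.] [ 445. -277.   51.] [[ 392. -342.   30.]
 [ 490. -244.  107.]]
107.59026358167534 ((474.6525573730469, -269.8758239746094), 21.855329513549805)
```

View pics/ringcrop.png

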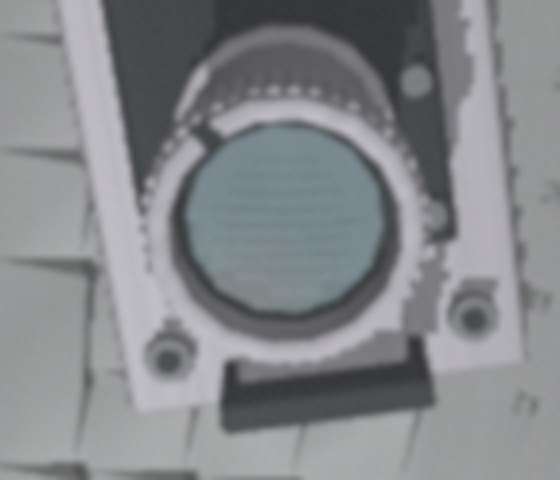

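```bash
python3 - <<'E'
from h import *
s=get_state(); M=R.from_euler('xyz',s["eef_rot"],degrees=True)
z=M.apply([0,0,1]); rv=np.cross(z,[0,0,-1]); print(s["eef_pos"],z.round(3),"dr",(rv/(np.pi/4)).round(4))
K,T,_=cal("wrist")
def ray(u,v,h):
    d=T[:3,:3]@np.array([(u-K[0,2])/K[0,0],-(v-K[1,2])/K[1,1],-1]); return T[:3,3]+d*(h-T[2,3])/d[2]
a=ray(250+207/4,180+133/4,107.5); c=ray(250+287/4,180+225/4,107.5); print(a,c); w=a-c
print(np.degrees(np.arctan2(w[1],w[0])))
P=np.load("P.npy"); im=cv2.imread("pics/w10.png")
# rail yaw from bright base plate
m=(P[...,2]>3)&(P[...,2]<14)&(abs(P[...,0]-455)<110)&(abs(P[...,1]+274)<60)&(im.min(-1)>150)
m=cv2.morphologyEx(m.astype(np.uint8),cv2.MORPH_OPEN,np.ones((3,3)))>0
print(cv2.minAreaRect(P[m][:,:2].astype(np.float32)))
E
```

```text
[ 475.2517205  -271.2584121   261.15557042] [ 0.021 -0.013 -1.   ] dr [0.0165 0.0266 0.    ]
[ 459.6355659  -281.48119221  107.5       ] [ 472.70043242 -269.0078524   107.5       ]
-136.32687174890856
((451.0989074707031, -274.92999267578125), (182.25003051757812, 86.70597839355469), 12.129265785217285)
```

>>> apply_moves([
  {"offset":[-0.0015,0.0024,-0.04],"dr":[0.0165,0.0266,0],"claw":1},
  {"offset":[-0.0015,0.0024,-0.08],"dr":[0.0165,0.0266,0],"claw":1},
  {"offset":[-0.0015,0.0024,-0.11],"dr":[0.0165,0.0266,0],"claw":1},
  {"offset":[-0.0015,0.0024,-0.13],"dr":[0.0165,0.0266,0],"claw":0.6},
  {"offset":[-0.0015,0.0024,-0.139],"dr":[0.0165,0.0266,0],"claw":0.4},
  {"offset":[-0.0015,0.0024,-0.139],"dr":[0.0165,0.0266,0],"claw":0.3},
  {"offset":[-0.0015,0.0024,-0.139],"dr":[0.0165,0.0266,0],"claw":0.3},
])

```text
time: 15.62
eef_pos: [474.5, -269.6, 150.7]
eef_rot: [-180.0, 0.1, -176.3]
contact_force: [-0.6, -0.4, 0.7]
grip_width: 55.2
```

```bash
cat > s.py <<'E'
from h import *
s=get_state();print(s['qpos'].round(1),s['eef_pos'].round(1),s['eef_rot'].round(1),s['contact_force'].round(1),s['wrist_torque'].round(2),s['grip_width'],s['time'])
E
python3 s.py; python3 v.py v11
```

```text
[ 11.1  28.5  17.7 112.  -12.7  41.3 130.1] [ 474.5 -269.6  150.7] [-1.800e+02  1.000e-01 -1.763e+02] [-0.6 -0.4  0.7] [-0.01 -0.02 -0.02] 55.24408352953676 15.625
[ 11.1  28.5  17.7 112.  -12.7  41.3 130.1] [ 474.5 -269.6  150.7] [-1.800e+02  1.000e-01 -1.763e+02] [-0.6 -0.4  0.7] [-0.01 -0.02 -0.02] 15.625
knob 0.73 [225. 141. 212.  76.] [[ 401.3 -344.8   45.1]
 [ 415.  -300.4   52.2]
 [ 426.  -271.2   61.5]]
knob scene 0.53 [303. 249.  24.   6.] [[ 404.6 -319.2   48.6]
 [ 416.3 -313.5   53. ]
 [ 420.4 -290.1   55.5]]
```

View pics/v11.png

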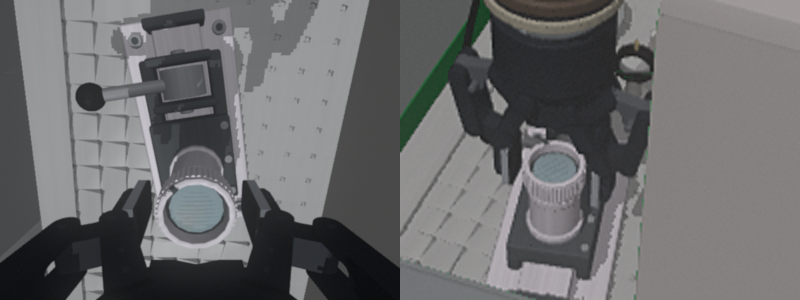

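>>> apply_moves([
  {"offset":[0,0,0],"dr":[0,0,0],"claw":0},
  {"offset":[0,0,0],"dr":[0,0,0],"claw":-1},
  {"offset":[0,0,0],"dr":[0,0,0],"claw":-1},
  {"offset":[0,0,0],"dr":[0,0,0],"claw":-1},
], force=40)

```text
time: 16.32
eef_pos: [474.4, -269.8, 150.9]
eef_rot: [-180.0, 0.1, -176.3]
contact_force: [-1.7, -0.8, 6.0]
grip_width: 42.1
```

```bash
python3 s.py
```

```text
[ 11.1  28.4  17.7 112.  -12.7  41.3 130.1] [ 474.4 -269.8  150.9] [-1.800e+02  1.000e-01 -1.763e+02] [-1.7 -0.8  6. ] [-0.12  0.3  -0.03] 42.06857139931245 16.325
```

>>> apply_moves([
  {"offset":[0,0,-0.0002],"dr":[0,0,-0.2],"claw":-1},
  {"offset":[0,0,-0.0004],"dr":[0,0,-0.4],"claw":-1},
  {"offset":[0,0,-0.0006],"dr":[0,0,-0.6],"claw":-1},
  {"offset":[0,0,-0.0008],"dr":[0,0,-0.8],"claw":-1},
  {"offset":[0,0,-0.0009],"dr":[0,0,-1],"claw":-1},
  {"offset":[0,0,-0.0009],"dr":[0,0,-1],"claw":-1},
])

```text
time: 17.08
eef_pos: [474.5, -269.8, 150.2]
eef_rot: [-179.9, 0.1, 138.8]
contact_force: [-1.8, -0.5, 4.2]
grip_width: 42.0
```

```bash
python3 s.py
```

```text
[  2.2  30.3  30.4 112.7 -22.   42.6  94.4] [ 474.5 -269.8  150.2] [-1.799e+02  1.000e-01  1.388e+02] [-1.8 -0.5  4.2] [-0.06  0.23 -0.08] 42.03040599831485 17.075
```

>>> apply_moves([
  {"offset":[0,0,-0.0002],"dr":[0,0,-0.2],"claw":-1},
  {"offset":[0,0,-0.0004],"dr":[0,0,-0.4],"claw":-1},
  {"offset":[0,0,-0.0006],"dr":[0,0,-0.6],"claw":-1},
  {"offset":[0,0,-0.0008],"dr":[0,0,-0.8],"claw":-1},
  {"offset":[0,0,-0.0009],"dr":[0,0,-1],"claw":-1},
  {"offset":[0,0,-0.0009],"dr":[0,0,-1],"claw":-1},
])

```text
time: 17.82
eef_pos: [474.5, -269.8, 149.5]
eef_rot: [-179.9, 0.1, 94.0]
contact_force: [-1.7, -0.6, 3.0]
grip_width: 41.7
```

```bash
python3 s.py
```

```text
[ -6.   33.7  43.1 113.3 -31.9  45.5  59.5] [ 474.5 -269.8  149.5] [-1.799e+02  1.000e-01  9.400e+01] [-1.7 -0.6  3. ] [-0.03  0.15 -0.09] 41.747965397866544 17.825
```

>>> apply_moves([
  {"offset":[0,0,-0.0002],"dr":[0,0,-0.2],"claw":-1},
  {"offset":[0,0,-0.0004],"dr":[0,0,-0.4],"claw":-1},
  {"offset":[0,0,-0.0006],"dr":[0,0,-0.6],"claw":-1},
  {"offset":[0,0,-0.0008],"dr":[0,0,-0.8],"claw":-1},
  {"offset":[0,0,-0.0009],"dr":[0,0,-1],"claw":-1},
  {"offset":[0,0,-0.0009],"dr":[0,0,-1],"claw":-1},
])

```text
time: 18.58
eef_pos: [474.6, -269.9, 148.7]
eef_rot: [-179.9, 0.1, 49.3]
contact_force: [-0.8, 0.1, 5.6]
grip_width: 42.0
```

```bash
python3 s.py
```

```text
[-12.8  38.8  55.4 113.7 -41.9  50.3  24.8] [ 474.6 -269.9  148.7] [-1.799e+02  1.000e-01  4.930e+01] [-0.8  0.1  5.6] [ 0.09  0.13 -0.05] 41.99717240549204 18.575
```

>>> apply_moves([
  {"offset":[0,0,-0.0002],"dr":[0,0,-0.2],"claw":-1},
  {"offset":[0,0,-0.0004],"dr":[0,0,-0.4],"claw":-1},
  {"offset":[0,0,-0.0006],"dr":[0,0,-0.6],"claw":-1},
  {"offset":[0,0,-0.0008],"dr":[0,0,-0.8],"claw":-1},
  {"offset":[0,0,-0.0009],"dr":[0,0,-1],"claw":-1},
  {"offset":[0,0,-0.0009],"dr":[0,0,-1],"claw":-1},
])

```text
time: 19.32
eef_pos: [474.5, -270.0, 147.9]
eef_rot: [-179.9, 0.2, 4.5]
contact_force: [-0.8, 0.8, 7.2]
grip_width: 42.0
```

```bash
python3 s.py
```

```text
[-17.6  45.5  66.5 114.  -51.   57.1 -10.8] [ 474.5 -270.   147.9] [-179.9    0.2    4.5] [-0.8  0.8  7.2] [ 0.15  0.14 -0.09] 42.044140603067866 19.325
```

>>> apply_moves([
  {"offset":[0,0,0],"dr":[0,0,0],"claw":0.4},
  {"offset":[0,0,0],"dr":[0,0,0],"claw":0.4},
  {"offset":[0,0,0],"dr":[0,0,0],"claw":0.4},
  {"offset":[0,0,0],"dr":[0,0,0.2],"claw":0.4},
  {"offset":[0,0,0],"dr":[0,0,0.4],"claw":0.4},
  {"offset":[0,0,0],"dr":[0,0,0.6],"claw":0.4},
  {"offset":[0,0,0],"dr":[0,0,0.8],"claw":0.4},
  {"offset":[0,0,0],"dr":[0,0,1],"claw":0.4},
  {"offset":[0,0,0],"dr":[0,0,1],"claw":0.4},
])

```text
time: 20.45
eef_pos: [474.5, -270.0, 148.1]
eef_rot: [-179.9, 0.1, 49.5]
contact_force: [0.8, 0.5, -0.5]
grip_width: 59.6
```

```bash
python3 s.py
```

```text
[-12.7  38.9  55.4 113.7 -42.   50.3  25.2] [ 474.5 -270.   148.1] [-1.799e+02  1.000e-01  4.950e+01] [ 0.8  0.5 -0.5] [-0.03  0.01 -0.  ] 59.63829027071746 20.45
```

>>> apply_moves([
  {"offset":[0,0,0],"dr":[0,0,0.2],"claw":0.4},
  {"offset":[0,0,0],"dr":[0,0,0.4],"claw":0.4},
  {"offset":[0,0,0],"dr":[0,0,0.6],"claw":0.4},
  {"offset":[0,0,0],"dr":[0,0,0.8],"claw":0.4},
  {"offset":[0,0,0],"dr":[0,0,1],"claw":0.4},
  {"offset":[0,0,0],"dr":[0,0,1],"claw":0.4},
  {"offset":[0,0,0],"dr":[0,0,1],"claw":0.4},
])

```text
time: 21.32
eef_pos: [474.4, -270.0, 148.0]
eef_rot: [-179.9, 0.1, 94.2]
contact_force: [-0.1, -0.6, -0.8]
grip_width: 59.7
```

```bash
python3 s.py
```

```text
[ -6.   33.9  43.1 113.3 -32.1  45.4  60. ] [ 474.4 -270.   148. ] [-1.799e+02  1.000e-01  9.420e+01] [-0.1 -0.6 -0.8] [0.01 0.04 0.07] 59.69532654604638 21.325
```

>>> apply_moves([
  {"offset":[0,0,0],"dr":[0,0,0],"claw":-1},
  {"offset":[0,0,0],"dr":[0,0,0],"claw":-1},
  {"offset":[0,0,0],"dr":[0,0,0],"claw":-1},
  {"offset":[0,0,0],"dr":[0,0,0],"claw":-1},
  {"offset":[0,0,-0.0002],"dr":[0,0,-0.15],"claw":-1},
  {"offset":[0,0,-0.0003],"dr":[0,0,-0.3],"claw":-1},
  {"offset":[0,0,-0.0004],"dr":[0,0,-0.45],"claw":-1},
  {"offset":[0,0,-0.0005],"dr":[0,0,-0.55],"claw":-1},
  {"offset":[0,0,-0.0005],"dr":[0,0,-0.55],"claw":-1},
])

```text
time: 22.45
eef_pos: [474.5, -270.0, 147.6]
eef_rot: [-179.9, 0.1, 69.5]
contact_force: [-0.0, 1.8, 5.1]
grip_width: 42.2
```

```bash
python3 s.py
```

```text
[ -9.9  36.5  50.  113.6 -37.7  47.8  40.9] [ 474.5 -270.   147.6] [-1.799e+02  1.000e-01  6.950e+01] [-0.   1.8  5.1] [ 0.2   0.1  -0.06] 42.17524058805331 22.45
```

>>> apply_moves([
  {"offset":[0,0,0],"dr":[0,0,-0.05],"claw":-1},
  {"offset":[0,0,0],"dr":[0,0,-0.1],"claw":-1},
  {"offset":[0,0,0],"dr":[0,0,-0.1],"claw":-1},
])

```text
time: 22.82
eef_pos: [474.5, -270.0, 147.6]
eef_rot: [-179.9, 0.1, 65.0]
contact_force: [0.3, 0.9, 2.1]
grip_width: 41.7
```

```bash
python3 s.py
```

```text
[-10.6  37.   51.3 113.6 -38.7  48.3  37.3] [ 474.5 -270.   147.6] [-1.799e+02  1.000e-01  6.500e+01] [0.3 0.9 2.1] [ 0.08  0.08 -0.02] 41.68909392736391 22.825
```

>>> apply_moves([
  {"offset":[0,0,0],"dr":[0,0,-0.05],"claw":-1},
  {"offset":[0,0,0],"dr":[0,0,-0.1],"claw":-1},
  {"offset":[0,0,0],"dr":[0,0,-0.1],"claw":-1},
])

```text
time: 23.2
eef_pos: [474.5, -270.0, 147.5]
eef_rot: [-179.9, 0.2, 60.5]
contact_force: [-0.3, 0.2, 2.3]
grip_width: 41.9
```

```bash
python3 s.py
```

```text
[-11.3  37.6  52.5 113.6 -39.7  48.9  33.8] [ 474.5 -270.   147.5] [-179.9    0.2   60.5] [-0.3  0.2  2.3] [-0.1   0.22  1.37] 41.90636531245974 23.2
```

>>> apply_moves([
  {"offset":[0,0,0],"dr":[0,0,-0.05],"claw":-1},
  {"offset":[0,0,0],"dr":[0,0,-0.1],"claw":-1},
  {"offset":[0,0,0],"dr":[0,0,-0.1],"claw":-1},
])

```text
time: 23.58
eef_pos: [474.5, -270.0, 147.5]
eef_rot: [-179.9, 0.2, 56.0]
contact_force: [-0.9, 0.8, 2.6]
grip_width: 41.9
```

```bash
python3 s.py
```

```text
[-11.9  38.1  53.7 113.7 -40.7  49.5  30.3] [ 474.5 -270.   147.5] [-179.9    0.2   56. ] [-0.9  0.8  2.6] [-0.12  0.21  1.  ] 41.8913727542054 23.575
```

>>> apply_moves([
  {"offset":[0,0,0],"dr":[0,0,0],"claw":0.2},
  {"offset":[0,0,0],"dr":[0,0,0],"claw":0.2},
  {"offset":[0,0,0],"dr":[0,0,0],"claw":0.2},
])

```text
time: 23.95
eef_pos: [474.4, -270.0, 147.4]
eef_rot: [-179.8, 0.2, 55.9]
contact_force: [-0.4, -0.0, -0.7]
grip_width: 51.3
```

```bash
python3 s.py; cat > unw.py <<'E'
# unwrap the ring's top into a picture in rail-aligned world axes (x right, y up), 10 px/mm
from h import *
import sys
z=float(sys.argv[1]); K,T,_=cal("wrist"); im,d=grab_frame("wrist")
g=np.arange(-28,28,.1); X,Y=np.meshgrid(g,g[::-1]); a=np.radians(12.5)
W=np.stack([474.2+X*np.cos(a)-Y*np.sin(a),-269.8+X*np.sin(a)+Y*np.cos(a),np.full_like(X,z),np.ones_like(X)],-1)
C=W@np.linalg.inv(T).T
u=K[0,0]*C[...,0]/-C[...,2]+K[0,2]; v=-K[1,1]*C[...,1]/-C[...,2]+K[1,2]
save(sys.argv[2],cv2.remap(im,u.astype(np.float32),v.astype(np.float32),1))
E
python3 unw.py 104 ring2
```

```text
[-11.9  38.1  53.7 113.7 -40.7  49.5  30.3] [ 474.4 -270.   147.4] [-179.8    0.2   55.9] [-0.4 -0.  -0.7] [-0.   -0.01  0.  ] 51.29740987568818 23.95
```

View pics/ring2.png

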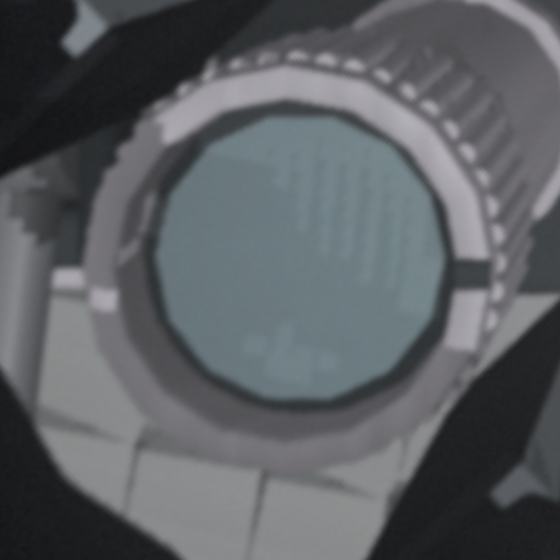

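>>> apply_moves([
  {"offset":[0,0,0],"dr":[0,0,0],"claw":-1},
  {"offset":[0,0,0],"dr":[0,0,0],"claw":-1},
  {"offset":[0,0,0],"dr":[0,0,0],"claw":-1},
  {"offset":[0,0,0],"dr":[0,0,0],"claw":-1},
], force=50)

```text
time: 24.5
eef_pos: [474.5, -270.0, 147.6]
eef_rot: [-179.9, 0.2, 55.9]
contact_force: [-1.1, 0.5, 5.7]
grip_width: 41.6
```

```bash
python3 s.py
```

```text
[-11.9  38.1  53.7 113.7 -40.7  49.5  30.3] [ 474.5 -270.   147.6] [-179.9    0.2   55.9] [-1.1  0.5  5.7] [ 0.23  0.23 -0.02] 41.588022052630514 24.5
```

>>> apply_moves([
  {"offset":[0,0,0.0002],"dr":[0,0,0.2],"claw":-1},
  {"offset":[0,0,0.0004],"dr":[0,0,0.4],"claw":-1},
  {"offset":[0,0,0.0006],"dr":[0,0,0.6],"claw":-1},
  {"offset":[0,0,0.0008],"dr":[0,0,0.8],"claw":-1},
  {"offset":[0,0,0.0009],"dr":[0,0,1],"claw":-1},
  {"offset":[0,0,0.0009],"dr":[0,0,1],"claw":-1},
])

```text
time: 25.25
eef_pos: [474.5, -270.0, 148.5]
eef_rot: [-179.9, 0.1, 100.9]
contact_force: [-0.9, 1.3, 3.2]
grip_width: 41.4
```

```bash
python3 s.py
```

```text
[ -4.9  33.2  41.3 113.2 -30.6  44.8  65.1] [ 474.5 -270.   148.5] [-1.799e+02  1.000e-01  1.009e+02] [-0.9  1.3  3.2] [0.22 0.1  0.02] 41.41420202396382 25.25
```

>>> apply_moves([
  {"offset":[0,0,0.0002],"dr":[0,0,0.2],"claw":-1},
  {"offset":[0,0,0.0004],"dr":[0,0,0.4],"claw":-1},
  {"offset":[0,0,0.0006],"dr":[0,0,0.6],"claw":-1},
  {"offset":[0,0,0.0008],"dr":[0,0,0.8],"claw":-1},
  {"offset":[0,0,0.0009],"dr":[0,0,1],"claw":-1},
  {"offset":[0,0,0.0009],"dr":[0,0,1],"claw":-1},
])

```text
time: 26.0
eef_pos: [474.5, -269.9, 149.2]
eef_rot: [-179.9, 0.1, 145.7]
contact_force: [0.0, 2.4, 3.5]
grip_width: 42.0
```

```bash
python3 s.py
```

```text
[  3.5  30.1  28.5 112.7 -20.7  42.2 100. ] [ 474.5 -269.9  149.2] [-1.799e+02  1.000e-01  1.457e+02] [0.  2.4 3.5] [0.32 0.05 0.04] 42.000114929915625 26.0
```

```bash
python3 unw.py 105.5 ring3; python3 - <<'E'
import cv2,numpy as np
for f in("ring2","ring3"):
    g=cv2.imread(f"pics/{f}.png",0)
    for c in((292,270),(285,275)):
        p=cv2.warpPolar(g,(220,360),c,220,cv2.WARP_POLAR_LINEAR)[:,160:185].mean(1)[::-1] # ccw
        i=np.arange(360)+1
        dip=p-cv2.medianBlur(np.tile(p.astype(np.uint8),3).reshape(-1,1),5)[360:720,0] if 0 else p-np.array([np.median(np.take(p,range(k-15,k+16),mode='wrap')) for k in range(360)])
        print(f,c,[(int(i[k]),round(float(dip[k]))) for k in np.argsort(dip)[:8]])
E
python3 v.py v12
```

```text
ring2 (292, 270) [(2, -81), (1, -80), (360, -78), (359, -78), (358, -78), (357, -77), (356, -76), (355, -70)]
ring2 (285, 275) [(358, -54), (357, -53), (359, -53), (3, -52), (1, -51), (360, -51), (2, -51), (4, -49)]
ring3 (292, 270) [(93, -45), (94, -45), (92, -44), (95, -43), (96, -43), (97, -43), (91, -42), (98, -39)]
ring3 (285, 275) [(89, -25), (91, -24), (90, -24), (92, -24), (93, -23), (94, -23), (88, -22), (95, -19)]
[  3.5  30.1  28.6 112.7 -20.8  42.2  99.9] [ 474.5 -269.9  149.2] [-1.799e+02  1.000e-01  1.456e+02] [-1.1  2.2  5.2] [0.36 0.1  0.01] 26.05
knob 0.75 [169. 219. 158. 164.] [[ 400.6 -343.3   40.1]
 [ 414.9 -295.4   51.9]
 [ 426.4 -269.6   61.2]]
knob scene 0.58 [279. 245.  20.  10.] [[ 419.4 -348.1   53.8]
 [ 424.6 -338.8   59.1]
 [ 430.7 -326.3   65. ]]
```

Tab moved from about 0° to about 92°, the lever is still down, and the grip holds. Handing in.

```bash
python3 -c "
from cell import *
print(close_job())"
```

```text
the job is handed in; nothing more can be done
None
```

The lever is down, the ring was screwed to its stop and backed off a quarter turn, and I handed in with the ring still gripped. The robot clock read about 26 s; `close_job` reported no verdict.

- **Lever:** I pushed the knob over with the closed fingertips and pressed it onto its stop. The push reached 35.6 N at the stop, close to the 40 N limit, though only the fingertips touched. The knob's top then read about 63 mm high, against 64 mm expected when locked. It was still down at the last check.
- **Carrier:** The ring centre agreed within about 2 mm before and after, so I saw no slide beyond the measuring error. The final lock was not tested by pushing on the carrier.
- **Ring to the shoulder:** I screwed it down about 211° clockwise in two grips. At the stop the torque jumped from about 0.05 to 1.37 N m and the fingers slipped slightly. I released, and the tab read about 0°, so the ring was bottomed.
- **Back-off:** I gripped again at 50 N and the wrist turned 89.8° counterclockwise. The tab moved to roughly 90 to 94° by image measurement, and the finger opening stayed at 42 mm.
- **Other things:** I did not touch the lens mount or the bottle, but I made no final position check on either.

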